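# Load the blue sample can into its carrier pot

## Robot

A 6-joint arm with a two-finger parallel gripper is mounted at the origin on the work surface. World frame = base frame: x ahead of the robot, y to its left, z up, the work surface at z = 0. Lengths are in m, angles in rad, forces in N, time in s.
With the tool pointing down it reaches from about 0.15 to 0.775 m from the base axis. Payload 6.1 kg.
Tool frame: the origin (TCP) lies midway between the tips of the shut fingers; the grasp point (between the pads) lies 19 mm behind it (manip.hold_point_z is the distance from the TCP to the grasp point, in m); z points along the fingers, y is the line along which they close (so a half turn about z gives the same grasp; the last joint's range is limited). The gripper opens to 85 mm and grips with 20 to 120 N. Pads are 22 mm wide; open, the fingers measure 114 mm over their backs; the gripper's body (76 mm by 85 mm) begins 54 mm behind the grasp point. The pads swing forward as they close: fully open they stand 13 mm farther back than shut.
Start: joints at [-1.33, 0.126, -0.04, 1.405, 0, 1.571], TCP at [0.125, -0.51, 0.231] pointing down, gripper open.
Joint ranges: [-2.72, 2.72], [-0.95, 1.95], [-1.27, 1.35], [-1.78, 2.02], [-1.46, 1.47], [-3.14, 3.14]. Speed limits (rad/s): [2.39, 2.39, 3.01, 3.14, 3.14, 3.14].

## Interface

Orientations are given as a unit quaternion [w, x, y, z].
In Python, from bench import manip gives the robot as it stands.
- The arm moves only by the tool apply_moves, never from a script. Its argument "moves" is a list of rows, each a list of 2 entries, a list of its own where there are three numbers: the shift along the tool's x, y, z in m, then the turn about the tool's z in degrees. A call has 1 to 12 rows; each row shifts and turns the commanded pose from where the row before left it, along the tool's axes as they then stand; what a row does not reach is not made up. A row lasts 1/10 s, in which the tool goes at most 50 mm and 8.59 degrees, less where a joint would pass 70% of its speed; a pose out of reach is approached as far as the arm can. A call with a gripper value outside its range is refused whole. "fingers" is the finger opening in m, from 0 to 0.0854, set as the call begins (left out, the last holds). The fingers move at their own pace and stop on an object; the grip force is fixed at half the most. Time passes only in rows, so rows that do not move let the fingers close. It gives the time, the measured TCP pose, the force, the opening and the grip force at its end, in the units of the state.
- manip.get_state(): the state, without advancing time (a new reading comes with each control period).
- manip.read_camera(name): name is "side" or "top" or "wrist"; returns a dict with "color" (400x640x3 uint8, red, green, blue), "fovy" (degrees; the focal length in pixels is half the picture's height over the tangent of half this angle, whatever the lens; pixels are square), "cx", "cy" (the principal point, pixels), "k1" (the pictures are not rectified: a ray, as slopes to the right and down, at radius r is drawn at 1 + k1 r^2 times it, then the intrinsics apply), "pose" (4x4, takes a point from camera to world coordinates); the wrist camera has in their place "hand_eye" (4x4, takes a point from camera to tool coordinates, whose origin is the TCP and whose axes are the flange's). Camera axes: x right, y down, z forward; pixel columns grow to the right and rows downward; lengths in m; the calibration is good to about 2 mm. A picture is of the moment at which its call begins: read the wrist's pose just before it. There is no depth.
- manip.job_done(): hands the job in; it is judged then, once.
Trained networks look in the newest picture that a camera, given by its name, has taken for a name from the list of things; names that differ only in an ending like _2 or _b are one class to them, and where a whole thing is asked for, a point or a joint stands for the part that bears it (a point fixed in the world has none). Each returns a list of dicts, best first, with "conf" (0 to 1); they miss things now and then, are a little off and sometimes report something else, mostly with a low value. They report only what shows in the picture. A call takes as long as a camera call.
- manip.look_for(camera, label): "xy" ([column, row] as shares, 0 to 1, of the picture: columns of its width, rows of its height, amid what is visible of it).
- manip.masks_of(camera, label): "region" (400x640 bool, what is visible of it) and "xy" ([column, row] as shares, 0 to 1, of the picture: columns of its width, rows of its height, amid what is visible of it).
- manip.tip_of(camera, label): "xy" ([column, row] as shares, 0 to 1, of the picture: columns of its width, rows of its height: a listed point, or the origin of a listed thing).
The state is a dict: "time_s": time; "joint_pos": joint angles; "qvel": joint speeds; "effort": joint torques, N m; "eef_pos": TCP position; "eef_rot": TCP orientation; "ft_force": force on the tool from outside, world axes, zero at the start; "torque": the same for the moment, N m; "finger_gap": finger opening in m; "grasp_force": force on a finger pad.
Only numpy, scipy, OpenCV 4.12 (cv2) and the standard library are available. Lean on these libraries where they do the work, as an engineer would, in place of code of your own. Each camera call takes 0.05 s, during which the arm holds its last target. There are 200 camera calls.

## Task

Get the blue oil sample ready for the laboratory: lift the loose green lid off the metal carrier pot and lay it, knob up, on the white board. Then lift the blue can up and off its hook on the rack and stand it upright inside the pot, setting things down rather than dropping them, and leave the red can hanging.

Things in the scene. Friction and masses are not known exactly. Their poses are not given: they have to be found in the camera images.
- can_blue: sealed blue can, 52 mm diameter, 62 mm high, about 0.3 kg, with a rigid upright steel bail on top, 48 mm wide along y, 150 mm high above the underside. It hangs by the bail on one of the rack's hooks (left or right), underside 76 mm above the table. Origin: centre of the underside; z up, x as the rack's x. Grip across both legs of the bail, closing along y, about 125 mm above the underside
- can_blue_bail (a point): middle of the underside of the bail's top bar, 144 mm above the can's underside; it rests on the hook. The bar is 48 mm long (y), 10 mm deep (x), 6 mm high; the bail's two flat vertical legs, 10 mm deep and 5 mm thick, stand at y = +-21.5 mm
- can_red: the same can and bail in red, hanging on the other hook; must be left there. Origin: centre of its underside
- rack: fixed rack, blue posts (16 mm, at x = +30, y = +-165 mm), 330 mm wide along y, 320 mm high; -x faces the robot. Origin on the table at mid width. Blue cross bar at x = 23 to 37 mm, 198 to 218 mm high, carries two steel hooks that run level to -x at y = +-70 mm. Feet 24 mm wide, 8 mm high, x = -60 to +90 mm
- hook_left (a point): where a bail rests on top of the +y hook: rack x = -50, y = +70 mm, 220 mm high. Hooks are 12 mm wide, 6 mm thick and end at x = -66 mm in a lip rising 10 mm above the top face (inner side x = -61 mm): lift a bail more than 10 mm (15 to 30 is good), then take it away to -x
- hook_right (a point): the same point on the -y hook: rack x = -50, y = -70 mm, 220 mm high
- shelf_edge (a point): middle of the front edge of the rack's empty open wire drying shelf (5 rods, 7 mm): rack x = -41 mm, underside 320 mm above the table, full width, reaching back from there. It begins 9 mm behind the hanging bails' axis, so an upright gripper over a bail hits it: come in tilted 30 to 40 degrees, leaning back to -x
- carrier: loose open round metal pot, 1.4 kg, 130 mm outer diameter at the rim, 124 mm at the foot, 90 mm high, wall 5 mm, inner diameter 114 mm at the floor and 120 mm at the rim; at the robot's left or right. Origin: centre of the underside, z up
- carrier_floor (a point): centre of the pot's inner floor, 6 mm above its underside
- lid: loose green disc lid of the pot, 0.16 kg, 134 mm diameter, 6 mm thick, a 106 mm plug below it reaches 8 mm into the pot; black knob on top, 24 mm diameter, 34 mm high. Origin: centre of the disc's underside (90 mm above the table on the pot, 16 mm when lying on the board); z up through the knob
- lid_knob (a point): grip point on the knob's axis, 30 mm above the disc's underside; the knob's top is 40 mm above it
- board: fixed white square board, 160 x 160 mm, 8 mm thick, on the table on the other side than the pot; origin: centre of its underside

How it is judged:
On the way, in this order (a step that is already met when the one before it is completed fails the run):
1. the green lid lies flat, knob up, on the white board (centre within 40 mm of the board's centre), released, while the blue can still hangs on its hook (horizontal distance between lid and board below 0.04 m and z of lid in the frame of board between 0.011 and 0.021 m and angle between lid's own z axis and vertical below 0.1 rad and contact force between the fingers and lid below 0.1 N and linear speed of lid below 0.05 m/s and distance of can_blue from where it was at the start of the episode below 0.03 m), for 0.2 s.
2. the blue can is held in the fingers clear of the rack, more than 60 mm from where it hung (distance of can_blue from where it was at the start of the episode above 0.06 m and contact force between can_blue and rack below 0.1 N and contact force between the fingers and can_blue above 1 N), for 0.1 s.
At the end, for the whole second after the job is handed in: Blue can upright (0.1 rad) on the pot's floor; pot upright (0.05 rad) and within 60 mm of its start; lid flat, knob up, on the board, centres within 40 mm; red can hanging within 25 mm of its start; lid and blue can released and at rest (under 20 mm/s) (horizontal distance between can_blue and carrier_floor below 0.037 m and z of can_blue in the frame of carrier_floor between -0.004 and 0.006 m and angle between each of can_blue, lid's own z axis and vertical below 0.1 rad and angle between carrier's own z axis and vertical below 0.05 rad and contact force between the fingers and can_blue below 0.1 N and linear speed of each of can_blue, lid below 0.02 m/s and angular speed of each of can_blue, lid below 0.2 rad/s and horizontal distance between lid and board below 0.04 m and z of lid in the frame of board between 0.011 and 0.021 m and contact force between the fingers and lid below 0.1 N and distance of can_red from where it was at the start of the episode below 0.025 m and distance of carrier from where it was at the start of the episode below 0.06 m); the robot touches nothing.
It fails at once if the red can is knocked: moved more than 40 mm from where it hangs (distance of can_red from where it was at the start of the episode above 0.04 m).
It fails at once if the pot is tipped more than 0.2 rad or pushed more than 60 mm (angle between carrier's own z axis and vertical above 0.2 rad or distance of carrier from where it was at the start of the episode above 0.06 m).
It fails at once if the arm or gripper presses on the rack or its wire shelf with more than 25 N (contact force between any of the arm, the fingers and rack above 25 N).
It fails at once if the blue can is wrenched against the rack with more than 60 N instead of being lifted off (contact force between can_blue and rack above 60 N).
It fails at once if the blue can or the lid is dropped (falls free faster than 0.6 m/s, about 20 mm of fall) ((contact force between anything else and can_blue below 0.05 N and linear speed of can_blue above 0.6 m/s) or (contact force between anything else and lid below 0.05 N and linear speed of lid above 0.6 m/s)).
It also fails if it takes over 72 s, if anything falls off the work surface, if the arm or the gripper's body presses on something with over 40 N, if the wrist force passes 120 N, or if a joint passes its speed limit or range.

## Working session

There is one attempt and no reset: what is moved stays moved. The work goes in short steps, Python scripts to look and compute and a tool call to move; the robot and the scene stay as the last step left them, time stands still between calls to the robot, and variables do not carry over. Pictures are saved under pics/ and viewed, at most 10 in all, crops included, and the job is handed in when it is done.

Besides the shell and the picture viewer there is one more tool, called after ">>>" as name([rows], argument=value, ...), one row to a line, values as JSON. apply_moves: Moves the arm, as the interface text tells. Its arguments: {"type":"object","properties":{"moves":{"type":"array","items":{"type":"array"}},"fingers":{"type":"number"}},"required":["moves"]}

```bash
mkdir -p pics; ls; cat > h.py <<'E'
import numpy as np, cv2
from bench import manip
from scipy.spatial.transform import Rotation as R
def Rq(q): return R.from_quat([q[1],q[2],q[3],q[0]]).as_matrix()
def ray(c,xy,T=None):
    f=200/np.tan(np.radians(c['fovy'])/2); T=np.array(c['pose']) if T is None else T
    p=np.array([(xy[0]*640-c['cx'])/f,(xy[1]*400-c['cy'])/f]); u=p.copy()
    for _ in range(20): u=p/(1+c['k1']*(u@u))
    d=T[:3,:3]@np.array([u[0],u[1],1]); return T[:3,3],d/np.linalg.norm(d)
def proj(c,P,T=None):
    f=200/np.tan(np.radians(c['fovy'])/2); T=np.array(c['pose']) if T is None else T
    v=T[:3,:3].T@(np.array(P)-T[:3,3]); u=v[:2]/v[2]; u=u*(1+c['k1']*(u@u)); return u*f+[c['cx'],c['cy']]
def tri(rays):
    A=0;b=0
    for o,d in rays:
        M=np.eye(3)-np.outer(d,d);A=A+M;b=b+M@o
    p=np.linalg.solve(A,b); return p,[round(1e3*np.linalg.norm(np.cross(p-o,d)),1) for o,d in rays]
def wristT(c):
    s=manip.get_state();T=np.eye(4);T[:3,:3]=Rq(s['eef_rot']);T[:3,3]=s['eef_pos'];return T@np.array(c['hand_eye'])
E
python3 - <<'E'
from h import *
s=manip.get_state();print({k:np.round(v,3) for k,v in s.items()})
C={}
for n in['side','top','wrist']:
    c=manip.read_camera(n);C[n]=c;cv2.imwrite(f'pics/{n}0.png',c['color'][:,:,::-1])
    print(n,c['fovy'],c['cx'],c['cy'],c['k1'])
for l in ['can_blue','can_blue_bail','can_red','rack','hook_left','hook_right','shelf_edge','carrier','carrier_floor','lid','lid_knob','board']:
    rs=[]
    for n in['side','top']:
        t=manip.tip_of(n,l)
        if t: rs.append(ray(C[n],t[0]['xy']));print(l,n,round(t[0]['conf'],2),np.round(np.array(t[0]['xy'])*[640,400]),end=' ')
    if len(rs)==2: print(*map(lambda a:np.round(a,4),tri(rs)),end='')
    print()
E
```

```text
pics
{'time_s': np.float64(0.0), 'joint_pos': array([-1.33 ,  0.126, -0.041,  1.405, -0.   ,  1.571]), 'qvel': array([ 0.   , -0.   ,  0.001,  0.001, -0.001,  0.002]), 'effort': array([-0.0000e+00, -4.3591e+01,  3.5293e+01,  1.7000e-02, -0.0000e+00,
        0.0000e+00]), 'eef_pos': array([ 0.125, -0.509,  0.231]), 'eef_rot': array([-0.001,  0.993,  0.12 , -0.   ]), 'ft_force': array([0.049, 0.054, 0.36 ]), 'torque': array([-0.061, -0.018,  0.017]), 'grasp_force': np.float64(0.0), 'finger_gap': np.float64(0.085)}
side 50.62060732093385 319.53904349361744 202.9509379865164 -0.09045675245634785
top 50.387469407494976 318.02569321288587 195.67543718853284 -0.019451400887905975
wrist 69.49619654764427 322.18695092872156 198.7476035494974 -0.041777601228910034
can_blue side 0.75 [312. 221.] can_blue top 0.72 [331. 198.] [ 0.6091 -0.0213  0.0715] [1. 1.]
can_blue_bail side 0.73 [313. 188.] can_blue_bail top 0.67 [335. 195.] [ 0.6076 -0.0294  0.2101] [2. 2.]
can_red side 0.58 [296. 251.] can_red top 0.67 [291. 193.] [0.6293 0.1163 0.0719] [5.9 5.9]
rack top 0.19 [335. 197.] 
hook_left side 0.67 [297. 215.] hook_left top 0.76 [287. 187.] [0.6267 0.1169 0.2272] [1.5 1.5]
hook_right side 0.8 [311. 184.] hook_right top 0.78 [332. 192.] [ 0.6122 -0.019   0.2311] [1.5 1.5]
shelf_edge side 0.92 [301. 173.] shelf_edge top 0.67 [314. 183.] [0.6299 0.0346 0.3157] [3. 3.]
carrier side 0.56 [320. 352.] carrier top 0.43 [214. 226.] [ 0.5086  0.3951 -0.0039] [3.1 3.1]
carrier_floor side 0.26 [302. 172.] carrier_floor top 0.47 [217. 231.] [0.529  0.2655 0.5075] [49.6 49.6]
lid side 0.65 [323. 333.] lid top 0.93 [207. 226.] [0.5049 0.3929 0.0903] [0.3 0.3]
lid_knob side 0.97 [322. 328.] lid_knob top 0.58 [206. 225.] [0.508  0.3905 0.1111] [0.5 0.5]
board side 0.71 [344. 177.] board top 0.56 [425. 221.] [ 5.433e-01 -3.592e-01  1.000e-04] [0.9 0.9]
```

View pics/side0.png

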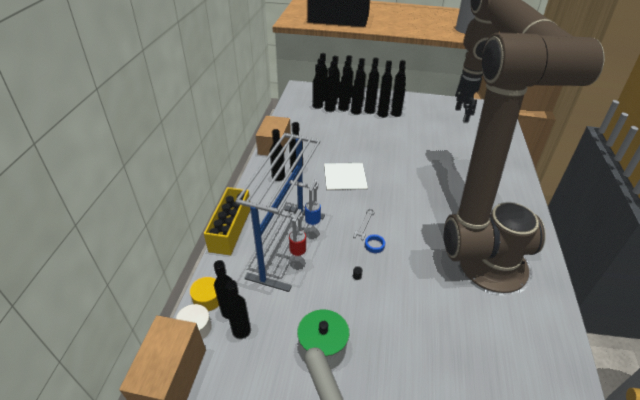

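View pics/top0.png

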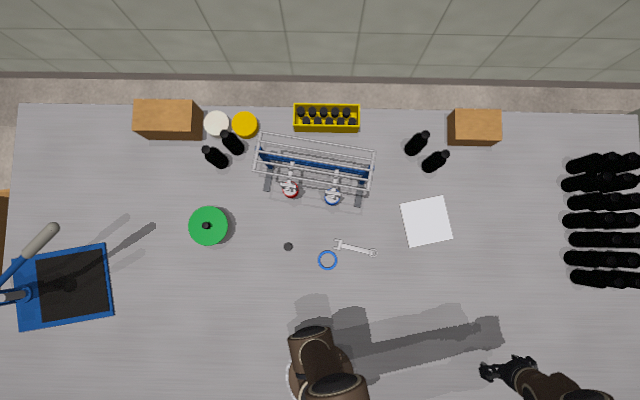

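The side view shows the lid at (323,333), the blue can at (313,213), the red can at (298,243) and the board at (345,177). The top view shows the lid at (207,226), the blue can at (332,198) on the right hook, the red can at (290,190) and the board at (427,221). The rack is yawed by about -8°. I'll lift the arm and turn the tool to yaw 172°.

>>> apply_moves([
  [[0, 0, -0.02], -8.5],
  [[0, 0, -0.02], -8.5],
  [[0, 0, -0.02], -8.5],
  [[0, 0, -0.02], -8.5],
  [[0, 0, -0.02], -8.5],
  [[0, 0, 0], -8.5],
  [[0, 0, 0], -8.5],
  [[0, 0, 0], -8.5],
  [[0, 0, 0], -8.5],
  [[0, 0, 0], -8.5],
  [[0, 0, 0], -8.5],
  [[0, 0, 0], -8.5],
], fingers=0.085)

```text
time_s: 2.55
eef_pos: [0.1252, -0.5099, 0.3313]
eef_rot: [0.0, 0.529, 0.849, -0.0]
ft_force: [-0.2, -0.6, -0.6]
finger_gap: 0.0851
grasp_force: 0.0
```

>>> apply_moves([
  [[0, 0, 0], -8.5],
  [[0, 0, 0], -8.5],
  [[0, 0, 0], -8.5],
  [[0, 0, 0], -8.5],
  [[0, 0, 0], -8.5],
  [[0, 0, 0], -8.5],
  [[0, 0, 0], -5],
])

```text
time_s: 3.25
eef_pos: [0.1252, -0.5098, 0.3313]
eef_rot: [-0.0, 0.069, 0.998, 0.0]
ft_force: [0.7, 0.8, 0.1]
finger_gap: 0.0853
grasp_force: 0.0
```

>>> apply_moves([
  [[-0.01, 0.044, 0], 0],
  [[-0.01, 0.044, 0], 0],
  [[-0.01, 0.044, 0], 0],
  [[-0.01, 0.044, 0], 0],
  [[-0.01, 0.044, 0], 0],
  [[-0.01, 0.044, 0], 0],
  [[-0.01, 0.044, 0], 0],
  [[-0.01, 0.044, 0], 0],
  [[-0.01, 0.044, 0], 0],
  [[-0.01, 0.044, 0], 0],
  [[-0.01, 0.044, 0], 0],
])

```text
time_s: 4.35
eef_pos: [0.3032, -0.0447, 0.3317]
eef_rot: [0.001, 0.072, 0.997, -0.0]
ft_force: [1.6, -1.5, 0.0]
finger_gap: 0.0852
grasp_force: 0.0
```

```bash
python3 - <<'E'
from h import *
s=manip.get_state();c=manip.read_camera('wrist');T=wristT(c)
print(np.round(s['joint_pos'],2),np.round(c['hand_eye'],3).tolist(),np.round(T,2).tolist())
cv2.imwrite('pics/w1.png',c['color'][:,:,::-1])
np.savez('w1.npz',T=T)
for l in ['can_blue','can_blue_bail','can_red','hook_left','hook_right','shelf_edge','lid_knob','board']:
    t=manip.tip_of('wrist',l)
    if t: print(l,round(t[0]['conf'],2),np.round(np.array(t[0]['xy'])*[640,400]))
E
```

```text
[-0.15 -0.26 -0.17  1.66 -0.   -0.  ] [[0.0, -0.954, -0.301, 0.076], [1.0, 0.0, -0.0, 0.0], [0.0, -0.301, 0.954, -0.143], [0.0, 0.0, 0.0, 1.0]] [[0.13, 0.94, 0.3, 0.23], [0.99, -0.13, -0.04, -0.03], [0.0, 0.3, -0.95, 0.47], [0.0, 0.0, 0.0, 1.0]]
can_blue 0.57 [363. 336.]
lid_knob 0.82 [630. 268.]
board 0.72 [179. 296.]
```

>>> apply_moves([
  [[-0.01, 0.042, 0], 0],
  [[-0.01, 0.042, 0], 0],
  [[-0.01, 0.042, 0], 0],
  [[-0.01, 0.042, 0], 0],
  [[-0.01, 0.042, 0], 0],
  [[-0.01, 0.042, 0], 0],
  [[-0.01, 0.042, 0], 0],
  [[-0.01, 0.042, 0], 0],
  [[-0.01, 0.042, 0], 0],
  [[-0.01, 0.042, 0], 0],
  [[-0.01, 0.042, 0], 0],
  [[0, 0, 0], 0],
])

```text
time_s: 6.0
eef_pos: [0.4808, 0.3974, 0.3269]
eef_rot: [-0.002, 0.072, 0.997, -0.001]
ft_force: [-0.4, -1.0, -0.6]
finger_gap: 0.0851
grasp_force: 0.0
```

```bash
cat > look.py <<'E'
from h import *
import sys,pickle
def snap(tag,labels,save=True):
    s=manip.get_state();c=manip.read_camera('wrist');T=wristT(c)
    if save: cv2.imwrite(f'pics/{tag}.png',c['color'][:,:,::-1])
    out={}
    for l in labels:
        t=manip.tip_of('wrist',l)
        if t: out[l]=(ray(c,t[0]['xy'],T),t[0]['conf'],np.array(t[0]['xy'])*[640,400])
    pickle.dump((out,T,c),open(tag+'.pkl','wb'))
    print('tcp',np.round(s['eef_pos'],4),'t',round(s['time_s'],2),'q',np.round(s['joint_pos'],3))
    return out,T,c
def atz(r,z): o,d=r; return np.round(o+d*(z-o[2])/d[2],4)
E
python3 - <<'E'
from look import *
o,T,c=snap('w2',['lid','lid_knob','carrier'])
for l,z in [('lid',.09),('lid_knob',.12),('carrier',0)]:
    if l in o: print(l,o[l][1],o[l][2].round(),atz(o[l][0],z))
E
```

```text
tcp [0.4808 0.3974 0.3269] t 6.0 q [6.900e-01 3.580e-01 4.690e-01 1.687e+00 1.000e-03 8.340e-01]
lid 0.58 [322. 188.] [0.5068 0.3901 0.09  ]
lid_knob 0.94 [321. 194.] [0.5071 0.3895 0.12  ]
```

>>> apply_moves([
  [[-0.009, -0.002, 0.03], 0],
  [[-0.009, -0.001, 0.03], 0],
  [[-0.009, -0.001, 0.03], 0],
  [[0, 0, 0.03], 0],
  [[0, 0, 0], 0],
])

```text
time_s: 6.7
eef_pos: [0.5026, 0.384, 0.2082]
eef_rot: [-0.002, 0.073, 0.997, -0.002]
ft_force: [-0.3, -1.2, -0.1]
finger_gap: 0.0847
grasp_force: 0.0
```

```bash
python3 - <<'E'
from look import *
o,T,c=snap('w3',['lid','lid_knob'])
p=pickle.load(open('w2.pkl','rb'))[0]
C={n:manip.read_camera(n) for n in('side','top')}
for l in o:
    rs=[o[l][0],p[l][0]]
    print(l,o[l][1],o[l][2].round(),*tri(rs))
    for n in('side',):
        t=manip.tip_of(n,l)
        if t: print(n,*tri(rs+[ray(C[n],t[0]['xy'])]))
E
```

```text
tcp [0.5026 0.384  0.2082] t 6.7 q [ 0.652  0.34   0.181  1.418 -0.     0.798]
lid 0.63 [330. 207.] [0.46701138 0.39528929 0.2402466 ] [np.float64(1.6), np.float64(1.6)]
side [0.51082721 0.39154819 0.08841898] [np.float64(9.0), np.float64(3.9), np.float64(6.1)]
lid_knob 0.81 [330. 207.] [0.49487723 0.39184852 0.16125086] [np.float64(0.3), np.float64(0.3)]
side [0.50765338 0.39057939 0.11956527] [np.float64(1.5), np.float64(1.2), np.float64(1.1)]
```

View pics/w3.png

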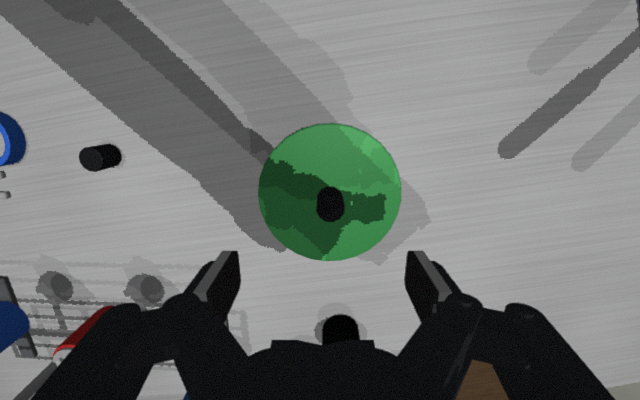

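The wrist view shows the knob at (330,204), with the lid disc around (330,195) and the fingers straddling it. I'll go down onto the knob.

>>> apply_moves([
  [[-0.004, 0.007, 0.02], 0],
  [[0, 0, 0.03], 0],
  [[0, 0, 0.03], 0],
  [[0, 0, 0.02], 0],
  [[0, 0, 0], 0],
])

```text
time_s: 7.55
eef_pos: [0.5077, 0.3929, 0.1087]
eef_rot: [-0.002, 0.071, 0.997, -0.002]
ft_force: [-0.2, -1.2, 0.0]
finger_gap: 0.0849
grasp_force: 0.0
```

```bash
python3 - <<'E'
from look import *
o,T,c=snap('w4',['lid_knob'])
if o: print(o['lid_knob'][1:],atz(o['lid_knob'][0],.12))
E
```

```text
tcp [0.5077 0.3929 0.1087] t 7.55 q [0.659 0.374 0.01  1.212 0.    0.801]
(0.94, array([316.992, 262.   ])) [0.5087 0.391  0.12  ]
```

Aligned. I'll close and lift.

>>> apply_moves([
  [[0, -0.001, 0.003], 0],
  [[0, 0, 0], 0],
  [[0, 0, 0], 0],
  [[0, 0, 0], 0],
  [[0, 0, 0], 0],
  [[0, 0, 0], 0],
  [[0, 0, 0], 0],
  [[0, 0, 0], 0],
], fingers=0.01)

```text
time_s: 8.45
eef_pos: [0.5092, 0.3928, 0.1092]
eef_rot: [0.001, 0.072, 0.997, 0.0]
ft_force: [-0.8, -1.7, 6.0]
finger_gap: 0.0222
grasp_force: 59.0
```

>>> apply_moves([
  [[0, 0, -0.005], 0],
  [[0, 0, -0.01], 0],
  [[0, 0, -0.015], 0],
  [[0, 0, -0.02], 0],
  [[0, 0, -0.03], 0],
  [[0, 0, -0.03], 0],
  [[0, 0, 0], 0],
])

```text
time_s: 9.15
eef_pos: [0.5102, 0.3937, 0.2235]
eef_rot: [0.003, 0.072, 0.997, 0.002]
ft_force: [0.7, 0.7, -1.7]
finger_gap: 0.0221
grasp_force: 59.0
```

>>> apply_moves([
  [[0.008, -0.015, 0], 0],
  [[0.013, -0.03, 0], 0],
  [[0.013, -0.035, 0], 0],
  [[0.013, -0.035, 0], 0],
  [[0.013, -0.04, 0], 0],
  [[0.01, -0.04, 0], 0],
  [[0.01, -0.04, 0], 0],
  [[0.01, -0.04, 0], 0],
  [[0.007, -0.04, 0], 0],
  [[0, -0.04, 0], 0],
  [[0, -0.036, 0], 0],
])

```text
time_s: 10.25
eef_pos: [0.3559, 0.0181, 0.218]
eef_rot: [-0.0, 0.071, 0.997, -0.0]
ft_force: [0.2, -0.5, -1.0]
finger_gap: 0.0221
grasp_force: 59.1
```

>>> apply_moves([
  [[-0.01, -0.03, 0], 0],
  [[-0.018, -0.032, 0], 0],
  [[-0.022, -0.032, 0], 0],
  [[-0.022, -0.032, 0], 0],
  [[-0.022, -0.032, 0], 0],
  [[-0.022, -0.032, 0], 0],
  [[-0.022, -0.032, 0], 0],
  [[-0.022, -0.032, 0], 0],
  [[-0.022, -0.032, 0], 0],
  [[-0.022, -0.03, 0], 0],
  [[-0.012, -0.015, 0], 0],
  [[0, 0, 0], 0],
])

```text
time_s: 11.45
eef_pos: [0.5242, -0.3408, 0.2161]
eef_rot: [-0.001, 0.072, 0.997, 0.0]
ft_force: [-0.6, 1.0, -2.1]
finger_gap: 0.0217
grasp_force: 59.1
```

```bash
python3 - <<'E'
from look import *
o,T,c=snap('w5',['board','lid','lid_knob'])
for l,z in (('board',0.0),('lid',.2),('lid_knob',.24)):
    if l in o: print(l,o[l][1:],atz(o[l][0],z))
C={n:manip.read_camera(n) for n in('side','top')}
for l in('board','lid','lid_knob'):
    t=[manip.tip_of(n,l) for n in C]
    if all(t): print(l,tri([ray(C[n],k[0]['xy']) for n,k in zip(C,t)]))
# board mask centroid on z=.008
m=manip.masks_of('top','board')
if m:
    print(m[0]['conf'],m[0]['xy'],atz(ray(C['top'],m[0]['xy']),.008))
cv2.imwrite('pics/cmp.png',np.hstack([c['color'][::1,::1][:, :, ::-1]])) 
E
```

```text
tcp [ 0.5242 -0.3408  0.2161] t 11.45 q [-0.577  0.322  0.174  1.425 -0.    -0.431]
lid (0.63, array([321.92, 231.6 ])) [ 0.5182 -0.3386  0.2   ]
lid_knob (0.64, array([318.72, 258.88])) [ 0.5141 -0.3395  0.24  ]
board (array([ 0.54626665, -0.34376373,  0.02186704]), [np.float64(5.2), np.float64(5.2)])
lid (array([ 0.52148614, -0.33865786,  0.18272785]), [np.float64(3.1), np.float64(3.1)])
lid_knob (array([ 0.51626302, -0.32771494,  0.23348984]), [np.float64(4.2), np.float64(4.2)])
0.65 [0.6397, 0.5235] [ 0.5803 -0.3018  0.008 ]
```

View pics/w5.png

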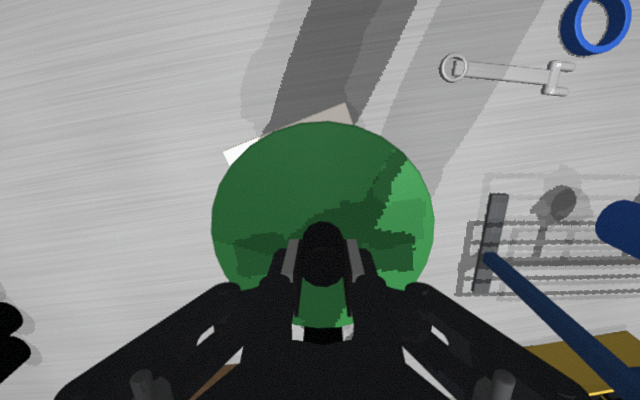

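The lid is held level and centred at about (322,225), with the board's near corners at (223,150) and (350,105). I'll shift over the board's centre and lower.

>>> apply_moves([
  [[-0.01, -0.007, 0], 0],
  [[-0.011, -0.008, 0.02], 0],
  [[0, 0, 0.03], 0],
  [[0, 0, 0.03], 0],
  [[0, 0, 0.03], 0],
  [[0, 0, 0.025], 0],
  [[0, 0, 0.015], 0],
  [[0, 0, 0.01], 0],
  [[0, 0, 0], 0],
  [[0, 0, 0], 0],
])

```text
time_s: 13.1
eef_pos: [0.5426, -0.357, 0.059]
eef_rot: [0.0, 0.072, 0.997, -0.0]
ft_force: [-0.3, -0.5, -1.9]
finger_gap: 0.0216
grasp_force: 59.2
```

>>> apply_moves([
  [[0, -0.001, 0.01], 0],
  [[0, 0, 0.006], 0],
  [[0, 0, 0.004], 0],
  [[0, 0, 0.002], 0],
  [[0, 0, 0], 0],
  [[0, 0, 0], 0],
])

```text
time_s: 13.7
eef_pos: [0.5422, -0.3578, 0.0364]
eef_rot: [0.0, 0.072, 0.997, -0.0]
ft_force: [0.0, -0.6, -1.3]
finger_gap: 0.0222
grasp_force: 59.2
```

>>> apply_moves([
  [[0, 0, 0.001], 0],
  [[0, 0, 0.001], 0],
  [[0, 0, 0], 0],
])

```text
time_s: 14.0
eef_pos: [0.5424, -0.3579, 0.0351]
eef_rot: [0.0, 0.072, 0.997, -0.0]
ft_force: [-1.1, 0.9, 2.5]
finger_gap: 0.0219
grasp_force: 59.8
```

Contact. I'll release, wait, and rise.

>>> apply_moves([
  [[0, 0, 0], 0],
  [[0, 0, 0], 0],
  [[0, 0, 0], 0],
  [[0, 0, 0], 0],
  [[0, 0, 0], 0],
  [[0, 0, 0], 0],
  [[0, 0, 0], 0],
  [[0, 0, -0.01], 0],
  [[0, 0, -0.03], 0],
  [[0, 0, -0.05], 0],
  [[0, 0, -0.05], 0],
  [[0, 0, -0.05], 0],
], fingers=0.085)

```text
time_s: 15.2
eef_pos: [0.5418, -0.3575, 0.2271]
eef_rot: [0.0, 0.071, 0.997, -0.0]
ft_force: [1.8, -0.5, 0.2]
finger_gap: 0.0849
grasp_force: 0.0
```

```bash
python3 - <<'E'
from look import *
o,T,c=snap('w6',['board','lid','lid_knob'])
for l,z in (('board',0.0),('lid',.016),('lid_knob',.046)):
    if l in o: print(l,o[l][1:],atz(o[l][0],z))
E
```

```text
tcp [ 0.5418 -0.3575  0.2271] t 15.2 q [-0.583  0.369  0.263  1.464 -0.    -0.44 ]
board (0.75, array([324.096, 176.92 ])) [ 0.5592 -0.3596  0.    ]
lid_knob (0.62, array([320.896, 176.   ])) [ 0.5463 -0.3616  0.046 ]
```

View pics/w6.png

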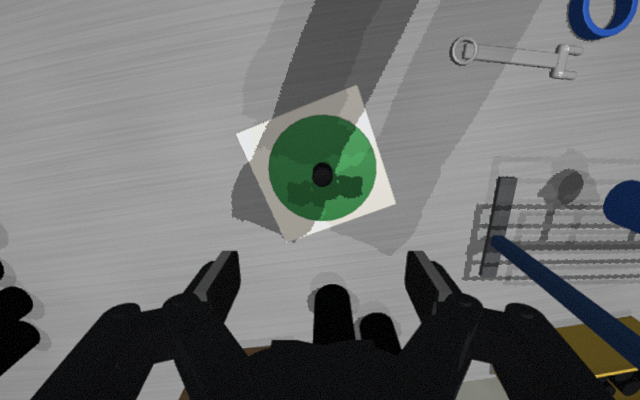

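The lid lies flat on the board: knob at (322,174), disc centred at (322,168), board centred at about (315,165). I'll retreat in front of the rack for more views.

>>> apply_moves([
  [[0.025, 0.01, -0.01], 0],
  [[0.025, 0.015, -0.01], 0],
  [[0.025, 0.02, -0.01], 0],
  [[0.025, 0.025, -0.01], 0],
  [[0.025, 0.03, -0.01], 0],
  [[0.025, 0.03, -0.01], 0],
  [[0.025, 0.03, -0.01], 0],
  [[0.025, 0.03, -0.01], 0],
  [[0.02, 0.03, -0.01], 0],
  [[0, 0.03, -0.01], 0],
  [[0, 0.03, 0], 0],
  [[0, 0, 0], 0],
])

```text
time_s: 16.6
eef_pos: [0.3639, -0.0468, 0.3234]
eef_rot: [-0.001, 0.069, 0.998, 0.0]
ft_force: [0.5, -0.5, -0.8]
finger_gap: 0.0852
grasp_force: 0.0
```

```bash
python3 - <<'E'
from look import *
L=['can_blue','can_blue_bail','can_red','hook_left','hook_right','shelf_edge','rack']
o,T,c=snap('w7',L)
C={n:manip.read_camera(n) for n in('side','top')}
for l in L:
    rs=[];
    if l in o: rs.append(o[l][0]);print(l,round(o[l][1],2),o[l][2].round(),end=' ')
    for n in C:
        t=manip.tip_of(n,l)
        if t and t[0]['conf']>.3: rs.append(ray(C[n],t[0]['xy']))
    if len(rs)>1: p,e=tri(rs);print(l,p.round(4),e)
E
```

```text
tcp [ 0.3639 -0.0468  0.3234] t 16.6 q [-1.290e-01 -1.510e-01 -1.100e-01  1.614e+00  1.000e-03  1.000e-02]
can_blue 0.95 [362. 310.] can_blue [ 0.6115 -0.0185  0.077 ] [np.float64(4.8), np.float64(9.1), np.float64(5.3)]
can_blue_bail [ 0.6131 -0.0334  0.213 ] [np.float64(6.3), np.float64(6.3)]
can_red [0.6262 0.1205 0.0879] [np.float64(1.3), np.float64(1.3)]
hook_left 0.63 [488. 393.] hook_left [0.6268 0.1163 0.2165] [np.float64(6.2), np.float64(4.9), np.float64(2.8)]
hook_right [ 0.6151 -0.0184  0.2284] [np.float64(1.5), np.float64(1.5)]
shelf_edge 0.25 [359. 314.] shelf_edge [ 0.6136 -0.0084  0.2002] [np.float64(80.6), np.float64(63.1), np.float64(56.2)]
rack 0.25 [160. 290.] rack [ 0.7222 -0.5813 -0.2551] [np.float64(5.5), np.float64(5.5)]
```

View pics/w7.png

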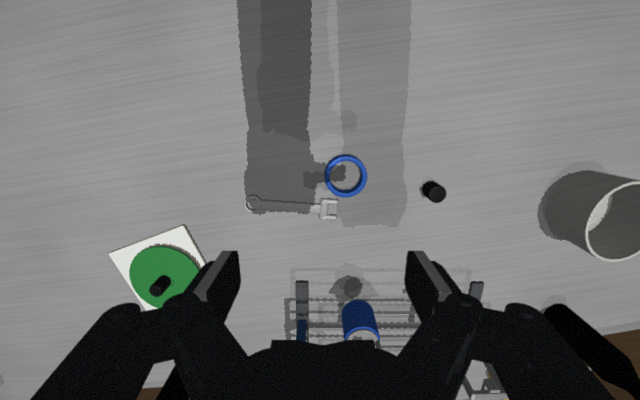

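The wrist view shows the blue can at (361,318), the lid on the board at (160,280) and the pot at (615,225). Next I'll check how the arm handles poses past its reach, since I need the tool to tilt.

>>> apply_moves([
  [[0, 0, -0.05], 0],
  [[0, 0, -0.05], 0],
  [[0, 0, -0.05], 0],
  [[0, 0, -0.05], 0],
  [[0, 0, -0.05], 0],
  [[0, 0, -0.05], 0],
  [[0, 0, -0.05], 0],
])

```text
time_s: 18.5
eef_pos: [0.3616, -0.0489, 0.5491]
eef_rot: [0.066, 0.071, 0.995, -0.004]
ft_force: [0.6, 0.5, -0.1]
finger_gap: 0.085
grasp_force: 0.0
```

```bash
python3 - <<'E'
from look import *
s=manip.get_state();print(s['joint_pos'],s['eef_pos'])
E
```

```text
[-1.34349180e-01 -5.02628620e-02  5.31746223e-01  2.02091440e+00
  1.36429358e-05  8.79527442e-03] [ 0.36160211 -0.0488713   0.54909374]
```

Past the q4 limit the arm tilts the tool outward, which is the lean I need. I'll continue to about 35°.

>>> apply_moves([
  [[0, 0, -0.05], 0],
  [[0, 0, -0.05], 0],
  [[0, 0, -0.05], 0],
  [[0, 0, -0.05], 0],
])

```text
time_s: 18.9
eef_pos: [0.3395, -0.0459, 0.6076]
eef_rot: [0.142, 0.071, 0.987, -0.009]
ft_force: [-0.6, 0.7, 0.7]
finger_gap: 0.0851
grasp_force: 0.0
```

>>> apply_moves([
  [[0, 0, -0.05], 0],
  [[0, 0, -0.05], 0],
  [[0, 0, -0.05], 0],
  [[0, 0, -0.05], 0],
  [[0, 0, -0.05], 0],
  [[0, 0, -0.05], 0],
])

```text
time_s: 19.5
eef_pos: [0.273, -0.0369, 0.6867]
eef_rot: [0.253, 0.069, 0.965, -0.016]
ft_force: [-0.3, -0.4, 0.2]
finger_gap: 0.0852
grasp_force: 0.0
```

```bash
python3 - <<'E'
from look import *
s=manip.get_state();print(s['joint_pos'],s['eef_pos']);print(Rq(s['eef_rot']).round(3))
E
```

```text
[-1.34336196e-01 -2.56366261e-01  7.05754617e-01  2.02044338e+00
  4.99039232e-05  8.82358742e-03] [ 0.27295732 -0.03687534  0.68669691]
[[-0.862  0.142  0.486]
 [ 0.125  0.99  -0.066]
 [-0.49   0.004 -0.872]]
```

>>> apply_moves([
  [[0, 0, -0.05], 0],
  [[0, 0, -0.05], 0],
  [[0, 0, 0], 0],
])

```text
time_s: 19.8
eef_pos: [0.2409, -0.0325, 0.7113]
eef_rot: [0.292, 0.068, 0.954, -0.018]
ft_force: [-1.1, -0.8, 0.6]
finger_gap: 0.0851
grasp_force: 0.0
```

```bash
python3 - <<'E'
from look import *
s=manip.get_state();print(s['joint_pos'],s['eef_pos']);Rr=Rq(s['eef_rot']);print(Rr.round(4).tolist())
print('to (0.45,-0.03,0.35):',Rr.T@(np.array([.45,-.03,.35])-s['eef_pos']))
E
```

```text
[-1.34348596e-01 -3.12135303e-01  7.30964019e-01  2.02102323e+00
  4.00899751e-05  8.82868617e-03] [ 0.24087944 -0.03254598  0.71132419]
[[-0.8207, 0.1412, 0.5537], [0.1198, 0.99, -0.0748], [-0.5587, 0.005, -0.8293]]
to (0.45,-0.03,0.35): [0.03057031 0.03024829 0.41526324]
```

>>> apply_moves([
  [[0.003, 0.003, 0.04], 0],
  [[0.003, 0.003, 0.045], 0],
  [[0.003, 0.003, 0.045], 0],
  [[0.003, 0.003, 0.045], 0],
  [[0.003, 0.003, 0.045], 0],
  [[0.003, 0.003, 0.045], 0],
  [[0.003, 0.003, 0.045], 0],
  [[0, 0, 0], 0],
  [[0, 0, 0], 0],
])

```text
time_s: 20.7
eef_pos: [0.3994, -0.0326, 0.4367]
eef_rot: [0.285, 0.068, 0.956, -0.018]
ft_force: [0.8, -0.3, 0.2]
finger_gap: 0.0844
grasp_force: 0.0
```

```bash
python3 - <<'E'
from look import *
L=['can_blue','can_blue_bail','can_red','hook_left','hook_right','shelf_edge']
o,T,c=snap('w8',L)
print(T.round(3).tolist())
for l in L:
    if l in o: print(l,round(o[l][1],2),o[l][2].round())
E
```

```text
tcp [ 0.3994 -0.0326  0.4367] t 20.7 q [-0.045 -0.501 -0.228  1.265 -0.049  0.083]
[[0.141, 0.622, 0.77, 0.259], [0.99, -0.092, -0.107, -0.013], [0.004, 0.777, -0.629, 0.516], [0.0, 0.0, 0.0, 1.0]]
can_blue 0.6 [341. 136.]
can_blue_bail 0.93 [349. 193.]
can_red 0.72 [413. 137.]
hook_left 0.81 [435. 196.]
hook_right 0.71 [343. 194.]
```

View pics/w8.png

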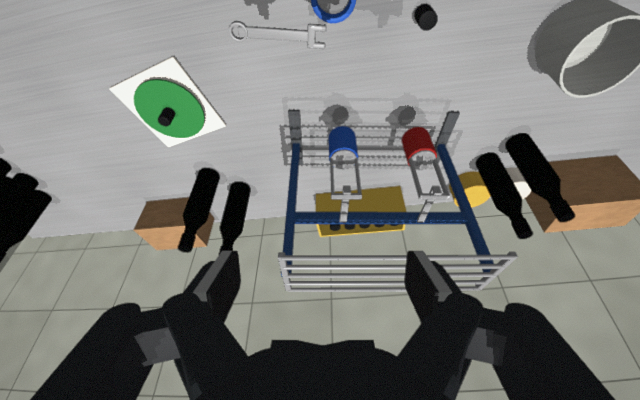

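The tilted view shows the blue bail's bar at (346,195) with the can at (342,145), the red can at (420,145) and the shelf front edge at y≈257. The cross bar is level in the picture, so the tool's y axis is parallel to the rack. I'll move nearer for a second view.

>>> apply_moves([
  [[0.02, 0, 0.02], 0],
  [[0.025, 0, 0.02], 0],
  [[0.025, 0, 0.02], 0],
  [[0.025, 0, 0.02], 0],
  [[0.02, 0, 0.01], 0],
  [[0, 0, 0], 0],
  [[0, 0, 0], 0],
])

```text
time_s: 21.75
eef_pos: [0.3543, -0.0254, 0.3015]
eef_rot: [0.288, 0.068, 0.955, -0.018]
ft_force: [-0.3, -0.2, 0.6]
finger_gap: 0.0849
grasp_force: 0.0
```

```bash
python3 - <<'E'
from look import *
L=['can_blue','can_blue_bail','can_red','hook_left','hook_right','shelf_edge']
o,T,c=snap('w9',L)
p=pickle.load(open('w8.pkl','rb'))[0]
C={n:manip.read_camera(n) for n in('side','top')}
for l in L[:5]:
    rs=[q[l][0] for q in(p,o) if l in q]
    if l in o: print(l,round(o[l][1],2),o[l][2].round(),end=' ')
    if len(rs)>1: print(*tri(rs),end=' ')
    for n in C:
        t=manip.tip_of(n,l)
        if t and t[0]['conf']>.4: rs.append(ray(C[n],t[0]['xy']))
    if len(rs)>1: print('ALL',*tri(rs))
E
```

```text
tcp [ 0.3543 -0.0254  0.3015] t 21.75 q [-0.019 -0.678 -0.602  1.064 -0.064  0.105]
can_blue 0.67 [344. 207.] [ 0.61386113 -0.02369782  0.07505833] [np.float64(0.4), np.float64(0.4)] ALL [ 0.61072718 -0.02084542  0.07688877] [np.float64(3.4), np.float64(2.4), np.float64(6.3), np.float64(8.2)]
can_blue_bail 0.7 [349. 287.] [ 0.61233852 -0.02096414  0.22038725] [np.float64(1.7), np.float64(1.7)] ALL [ 0.60484162 -0.0258875   0.2263589 ] [np.float64(6.8), np.float64(4.6), np.float64(3.7), np.float64(8.9)]
can_red 0.71 [425. 204.] [0.64535634 0.11907532 0.06263607] [np.float64(2.8), np.float64(2.8)] ALL [0.62552801 0.11879035 0.073515  ] [np.float64(10.9), np.float64(3.5), np.float64(9.4), np.float64(13.4)]
ALL [0.62511879 0.11477106 0.22899329] [np.float64(2.8), np.float64(4.9), np.float64(3.0)]
hook_right 0.75 [346. 286.] [ 0.62013543 -0.02803107  0.21505938] [np.float64(1.2), np.float64(1.2)] ALL [ 0.60886876 -0.02803569  0.2233839 ] [np.float64(1.0), np.float64(4.0), np.float64(3.4), np.float64(1.5)]
```

View pics/w9.png

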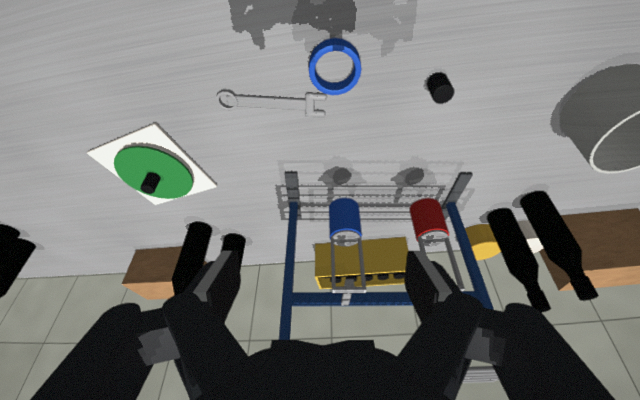

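The nearer view shows the blue can's bar at (348,288) and its body at (345,215), so the bail is at about (0.612,-0.022,0.220). Next I'll work out the approach.

```bash
cat > rel.py <<'E'
from look import *
def rel(g,off=0.0):
    s=manip.get_state();r=Rq(s['eef_rot']);t=np.array(g)+r[:,2]*(.019-off)
    return (r.T@(t-s['eef_pos'])).round(4)
E
python3 - <<'E'
from rel import *
print(manip.hold_point_z, rel([.612,-.022,.201],.10), rel([.612,-.022,.201]))
E
```

```text
0.0187 [-0.1583  0.0394  0.1423] [-0.1583  0.0394  0.2423]
```

>>> apply_moves([
  [[-0.025, 0.005, 0.01], 0],
  [[-0.03, 0.007, 0.02], 0],
  [[-0.03, 0.007, 0.025], 0],
  [[-0.03, 0.007, 0.025], 0],
  [[-0.025, 0.007, 0.025], 0],
  [[-0.018, 0.006, 0.02], 0],
  [[0, 0, 0], 0],
  [[0, 0, 0], 0],
])

```text
time_s: 23.5
eef_pos: [0.5579, -0.0151, 0.2819]
eef_rot: [0.286, 0.068, 0.956, -0.018]
ft_force: [0.5, -0.3, 0.1]
finger_gap: 0.085
grasp_force: 0.0
```

```bash
python3 - <<'E'
from rel import *
L=['can_blue','can_blue_bail','hook_right']
o,T,c=snap('w10',L)
P=[pickle.load(open(f'{w}.pkl','rb'))[0] for w in('w8','w9')]
for l in L:
    if l not in o: print('no',l);continue
    rs=[q[l][0] for q in P if l in q]+[o[l][0]]
    print(l,round(o[l][1],2),o[l][2].round(),*tri(rs),atz(o[l][0],.22))
    print(l,tri(rs[1:]))
print(proj(c,[.612,-.022,.22],T),rel([.612,-.022,.201]))
E
```

```text
tcp [ 0.5579 -0.0151  0.2819] t 23.5 q [ 0.017 -0.27  -0.451  0.814 -0.083  0.135]
can_blue 0.79 [324. 115.] [ 0.61159686 -0.02218442  0.07653364] [np.float64(2.0), np.float64(1.0), np.float64(3.1)] [ 0.5122 -0.007   0.22  ]
can_blue (array([ 0.60960909, -0.02112413,  0.07801858]), [np.float64(2.0), np.float64(2.0)])
no can_blue_bail
hook_right 0.76 [320. 216.] [ 0.61952634 -0.02694717  0.21427899] [np.float64(2.5), np.float64(1.0), np.float64(2.9)] [ 0.6084 -0.0233  0.22  ]
hook_right (array([ 0.6116525 , -0.02506395,  0.21809556]), [np.float64(1.4), np.float64(1.4)])
[322.54173043 217.94268381] [-1.000e-04  5.000e-04  1.183e-01]
```

View pics/w10.png

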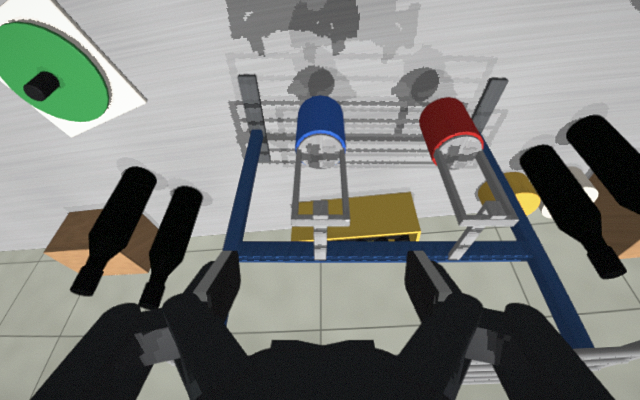

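The standoff view shows the bail's bar at (321,218) with its legs at columns 297 and 346. That matches the predicted (322.5,218), so the fingers straddle it. I'll advance along the tool axis.

>>> apply_moves([
  [[0, 0, 0.02], 0],
  [[0, 0, 0.03], 0],
  [[0, 0, 0.03], 0],
  [[0, 0, 0.02], 0],
  [[0, 0, 0.012], 0],
  [[0, 0, 0.006], 0],
  [[0, 0, 0], 0],
  [[0, 0, 0], 0],
])

```text
time_s: 24.5
eef_pos: [0.6227, -0.0238, 0.1857]
eef_rot: [0.288, 0.069, 0.955, -0.018]
ft_force: [-0.0, -0.0, -0.4]
finger_gap: 0.0852
grasp_force: 0.0
```

```bash
python3 - <<'E'
from rel import *
o,T,c=snap('w11',['can_blue_bail','can_blue'])
print({l:o[l][1:] for l in o},proj(c,[.612,-.022,.22],T),rel([.612,-.022,.201]))
E
```

```text
tcp [ 0.6227 -0.0238  0.1857] t 24.5 q [-0.004 -0.121 -0.549  0.561 -0.072  0.118]
{'can_blue': (0.95, array([321.984, 117.8  ]))} [322.34962512 309.32236027] [0.0006 0.0003 0.0003]
```

View pics/w11.png

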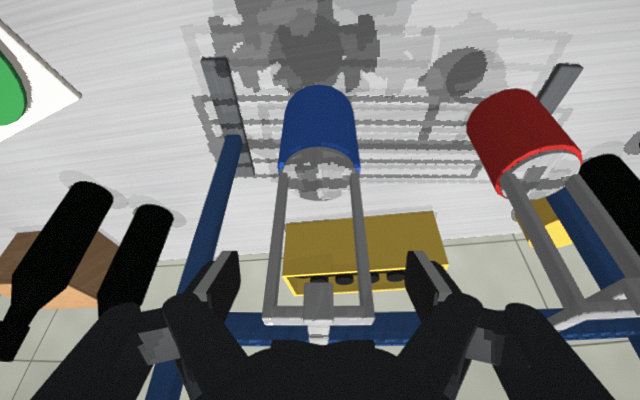

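The picture shows the bail centred between the fingers, with legs at columns 272 and 362 and the bar at row 318. I'll close.

>>> apply_moves([
  [[0, 0, 0], 0],
  [[0, 0, 0], 0],
  [[0, 0, 0], 0],
  [[0, 0, 0], 0],
  [[0, 0, 0], 0],
  [[0, 0, 0], 0],
  [[0, 0, 0], 0],
  [[0, 0, 0], 0],
], fingers=0.035)

```text
time_s: 25.45
eef_pos: [0.6228, -0.024, 0.185]
eef_rot: [0.288, 0.069, 0.955, -0.018]
ft_force: [-2.6, -1.4, 5.1]
finger_gap: 0.0473
grasp_force: 62.0
```

>>> apply_moves([
  [[-0.0014, 0, -0.0021], 0],
  [[-0.0028, 0, -0.0042], 0],
  [[-0.0028, 0, -0.0042], 0],
  [[-0.0028, 0, -0.0042], 0],
  [[-0.0028, 0, -0.0042], 0],
  [[0, 0, 0], 0],
  [[0, 0, 0], 0],
])

```text
time_s: 26.15
eef_pos: [0.6226, -0.0239, 0.2073]
eef_rot: [0.287, 0.068, 0.955, -0.018]
ft_force: [-0.5, -0.2, -3.0]
finger_gap: 0.0469
grasp_force: 61.6
```

>>> apply_moves([
  [[0.006, 0, -0.004], 0],
  [[0.012, 0, -0.008], 0],
  [[0.018, 0, -0.012], 0],
  [[0.025, 0, -0.0165], 0],
  [[0.025, 0, -0.0165], 0],
  [[0.025, 0, -0.0165], 0],
  [[0.02, 0, -0.013], 0],
  [[0.01, 0, -0.007], 0],
  [[0, 0, 0], 0],
])

```text
time_s: 27.05
eef_pos: [0.4538, 0.0002, 0.2076]
eef_rot: [0.288, 0.068, 0.955, -0.018]
ft_force: [0.5, -0.2, -2.0]
finger_gap: 0.0468
grasp_force: 61.9
```

```bash
python3 - <<'E'
from rel import *
o,T,c=snap('w12',['can_blue','can_red','carrier_floor','carrier'])
print({l:o[l][1:] for l in o})
C={n:manip.read_camera(n) for n in('side','top')}
for l in('can_blue','can_red','carrier','carrier_floor','can_blue_bail'):
    rs=[]
    for n in C:
        t=manip.tip_of(n,l)
        if t and t[0]['conf']>.3: rs.append(ray(C[n],t[0]['xy']))
    if len(rs)>1: print(l,*tri(rs))
# pot rim from the wrist/top mask
m=manip.masks_of('top','carrier')
if m: print(m[0]['conf'],atz(ray(C['top'],m[0]['xy']),.09)); print(cv2.fitEllipse(np.argwhere(m[0]['region'])[:,::-1][cv2.convexHull(np.argwhere(m[0]['region'])[:,::-1].astype(np.int32),returnPoints=False)[:,0]].astype(np.float32)))
s=manip.get_state();print(Rq(s['eef_rot']).round(4).tolist())
E
```

```text
tcp [4.538e-01 2.000e-04 2.076e-01] t 27.05 q [ 0.075 -0.478 -0.734  0.741 -0.114  0.184]
{'can_blue': (0.56, array([322.88, 117.92])), 'can_red': (0.72, array([428.992, 221.6  ])), 'carrier_floor': (0.52, array([318.912, 344.6  ]))}
can_blue [0.44863644 0.00879351 0.08885287] [np.float64(4.0), np.float64(4.0)]
can_red [0.62030128 0.11835385 0.08392856] [np.float64(0.3), np.float64(0.3)]
carrier [0.51375829 0.40111614 0.01152099] [np.float64(4.3), np.float64(4.3)]
carrier_floor [0.49937925 0.38862953 0.01644674] [np.float64(2.8), np.float64(2.8)]
can_blue_bail [ 0.43613156 -0.00911527  0.23742824] [np.float64(5.2), np.float64(5.2)]
0.76 [0.5181 0.3869 0.09  ]
((210.1212615966797, 225.65728759765625), (38.96177291870117, 42.96625518798828), 88.13787078857422)
[[-0.8256, 0.1412, 0.5463], [0.1205, 0.99, -0.0738], [-0.5513, 0.0049, -0.8343]]
```

>>> apply_moves([
  [[-0.004, 0, -0.006], 0],
  [[-0.006, 0, -0.009], 0],
  [[-0.006, 0, -0.009], 0],
  [[-0.002, 0, -0.003], 0],
  [[0, 0.01, 0], 0],
  [[0, 0.02, 0], 0],
  [[0, 0.03, 0], 0],
  [[0, 0.035, 0], 0],
  [[0, 0.035, 0], 0],
  [[0, 0.035, 0], 0],
  [[0, 0.035, 0], 0],
])

```text
time_s: 29.05
eef_pos: [0.4836, 0.1997, 0.2415]
eef_rot: [0.288, 0.068, 0.955, -0.018]
ft_force: [1.5, -0.5, -1.2]
finger_gap: 0.0473
grasp_force: 62.5
```

>>> apply_moves([
  [[-0.001, 0.035, 0.001], 0],
  [[-0.001, 0.035, 0.001], 0],
  [[-0.001, 0.035, 0.001], 0],
  [[-0.001, 0.035, 0.001], 0],
  [[-0.001, 0.03, 0.001], 0],
  [[-0.001, 0.02, 0.001], 0],
  [[0, 0.005, 0], 0],
  [[0, 0, 0], 0],
  [[0, 0, 0], 0],
  [[0, 0, 0], 0],
])

```text
time_s: 30.05
eef_pos: [0.5192, 0.3887, 0.2405]
eef_rot: [0.287, 0.069, 0.955, -0.018]
ft_force: [-0.5, 0.5, -2.8]
finger_gap: 0.0472
grasp_force: 62.6
```

```bash
python3 - <<'E'
from rel import *
o,T,c=snap('w13',['can_blue','carrier_floor','carrier'])
print({l:o[l][1:] for l in o})
for n in ('wrist','top','side'):
    if n!='wrist': c=manip.read_camera(n);T=np.array(c['pose'])
    m=manip.masks_of(n,'carrier')
    if m: print(n,m[0]['conf'],np.array(m[0]['xy'])*[640,400],np.ptp(np.argwhere(m[0]['region']),axis=0))
    # predicted rim outline for the pot at (.507,.392), score against mask by shifting centre
    m=m[0]['region'].astype(np.uint8) if m else None
    if m is None: continue
    a=np.linspace(0,2*np.pi,48);best=[]
    for dx in np.arange(-.02,.021,.004):
        for dy in np.arange(-.02,.021,.004):
            P=[[.507+dx+r*np.cos(t),.392+dy+r*np.sin(t),z] for t in a for r,z in((.065,.09),(.062,0))]
            h=cv2.convexHull(np.array([proj(c,p,T) for p in P],np.float32)).astype(np.int32)
            q=np.zeros_like(m);cv2.fillConvexPoly(q,h,1)
            best.append(((m&q).sum()/(m|q).sum(),round(.507+dx,3),round(.392+dy,3)))
    print(sorted(best)[-3:])
s=manip.get_state();r=Rq(s['eef_rot']);print('grasp',s['eef_pos']-r[:,2]*.019,r.round(3).tolist())
E
```

```text
tcp [0.5192 0.3887 0.2405] t 30.05 q [ 0.854  0.072 -0.206  0.944 -0.479  0.912]
{'can_blue': (0.78, array([326.528, 117.2  ])), 'carrier_floor': (0.62, array([318.4,  46. ])), 'carrier': (0.84, array([318.208,  41.12 ]))}
wrist 0.78 [315.392  57.88 ] [135 154]
[(np.float64(0.7753287743293004), np.float64(0.499), np.float64(0.392)), (np.float64(0.7813272985632335), np.float64(0.507), np.float64(0.392)), (np.float64(0.788120801819432), np.float64(0.503), np.float64(0.392))]
top 0.74 [216.576 223.72 ] [38 39]
[(np.float64(0.590941768511862), np.float64(0.503), np.float64(0.392)), (np.float64(0.5930735930735931), np.float64(0.503), np.float64(0.388)), (np.float64(0.5943396226415094), np.float64(0.507), np.float64(0.384))]
side 0.59 [326.976 341.12 ] [54 50]
[(np.float64(0.6289628180039138), np.float64(0.503), np.float64(0.384)), (np.float64(0.6366120218579235), np.float64(0.503), np.float64(0.392)), (np.float64(0.6369701726844584), np.float64(0.503), np.float64(0.388))]
grasp [0.50887878 0.39094127 0.25604991] [[-0.826, 0.141, 0.546], [0.121, 0.99, -0.074], [-0.551, 0.005, -0.834]]
```

The pot is centred at about (0.505,0.391) and the can is above it. I'll lower it.

>>> apply_moves([
  [[0.005, 0, 0.002], 0],
  [[0.0083, 0, 0.0125], 0],
  [[0.0083, 0, 0.0125], 0],
  [[0.0083, 0, 0.0125], 0],
  [[0.0083, 0, 0.0125], 0],
  [[0.0083, 0, 0.0125], 0],
  [[0.0083, 0, 0.0125], 0],
  [[0.0083, 0, 0.0125], 0],
  [[0, 0, 0], 0],
  [[0, 0, 0], 0],
])

```text
time_s: 31.5
eef_pos: [0.5158, 0.3906, 0.1305]
eef_rot: [0.287, 0.068, 0.955, -0.018]
ft_force: [0.6, -0.2, -2.2]
finger_gap: 0.0476
grasp_force: 62.7
```

>>> apply_moves([
  [[0.0033, 0, 0.005], 0],
  [[0.0022, 0, 0.0033], 0],
  [[0.0011, 0, 0.0017], 0],
  [[0, 0, 0], 0],
  [[0, 0, 0], 0],
])

```text
time_s: 32.0
eef_pos: [0.5161, 0.3907, 0.1188]
eef_rot: [0.287, 0.069, 0.955, -0.018]
ft_force: [-0.3, -1.1, -1.3]
finger_gap: 0.0473
grasp_force: 62.8
```

>>> apply_moves([
  [[0.0006, 0, 0.0008], 0],
  [[0.0006, 0, 0.0008], 0],
  [[0, 0, 0], 0],
  [[0, 0, 0], 0],
])

```text
time_s: 32.4
eef_pos: [0.5159, 0.3907, 0.1167]
eef_rot: [0.287, 0.069, 0.955, -0.018]
ft_force: [0.2, 0.4, -2.2]
finger_gap: 0.0472
grasp_force: 62.8
```

>>> apply_moves([
  [[0.0006, 0, 0.0008], 0],
  [[0, 0, 0], 0],
  [[0, 0, 0], 0],
])

```text
time_s: 32.7
eef_pos: [0.5159, 0.3907, 0.1156]
eef_rot: [0.287, 0.069, 0.955, -0.018]
ft_force: [-0.6, -0.4, -2.6]
finger_gap: 0.0472
grasp_force: 62.8
```

>>> apply_moves([
  [[0.0006, 0, 0.0008], 0],
  [[0, 0, 0], 0],
  [[0, 0, 0], 0],
])

```text
time_s: 33.0
eef_pos: [0.5161, 0.3909, 0.1153]
eef_rot: [0.288, 0.069, 0.955, -0.018]
ft_force: [-0.1, -1.4, 2.1]
finger_gap: 0.0473
grasp_force: 63.0
```

The can is on the floor (height matches, force reversed). I'll release and withdraw along the tool axis.

>>> apply_moves([
  [[0, 0, 0], 0],
  [[0, 0, 0], 0],
  [[0, 0, 0], 0],
  [[0, 0, 0], 0],
  [[0, 0, 0], 0],
  [[0, 0, 0], 0],
  [[0, 0, -0.01], 0],
  [[0, 0, -0.02], 0],
  [[0, 0, -0.04], 0],
  [[0, 0, -0.04], 0],
  [[0, 0, -0.04], 0],
  [[0, 0, 0], 0],
], fingers=0.085)

```text
time_s: 34.2
eef_pos: [0.4331, 0.4041, 0.2467]
eef_rot: [0.289, 0.069, 0.955, -0.014]
ft_force: [0.9, 0.3, 0.3]
finger_gap: 0.0849
grasp_force: 0.0
```

```bash
python3 - <<'E'
from rel import *
o,T,c=snap('w14',['can_blue','can_blue_bail','carrier'])
C={n:manip.read_camera(n) for n in('side','top')}
for l in('can_blue','can_blue_bail','can_red','carrier','lid','lid_knob','board'):
    rs=[o[l][0]] if l in o else []
    for n in C:
        t=manip.tip_of(n,l)
        if t and t[0]['conf']>.3: rs.append(ray(C[n],t[0]['xy']))
    if len(rs)>1: p,e=tri(rs);print(l,p.round(3),np.round(e,1))
# bail bar check in wrist picture for an upright can at pot centre
if 'can_blue_bail' in o: print(o['can_blue_bail'][1:],proj(c,[.506,.392,.15],T),atz(o['can_blue_bail'][0],.15))
if 'can_blue' in o: print(o['can_blue'][1:],proj(c,[.506,.392,.006],T))
print(manip.get_state()['ft_force'])
E
```

```text
tcp [0.4331 0.4041 0.2467] t 34.2 q [ 1.003  0.01  -0.252  1.028 -0.524  1.07 ]
can_blue [0.505 0.401 0.002] [5.  2.4 3. ]
can_blue_bail [0.498 0.391 0.146] [8.3 2.2 9.8]
carrier [ 0.514  0.388 -0.01 ] [5.3 1.1 6.1]
lid [ 0.533 -0.354  0.006] [0.3 0.3]
lid_knob [ 0.544 -0.356  0.052] [1.4 1.4]
(0.88, array([324.288, 197.68 ])) [319.52734735 201.97558592] [0.5003 0.3974 0.15  ]
(0.58, array([321.728, 110.4  ])) [319.07912984 112.94944649]
[-0.86595894 -1.12918402 -0.86792799]
```

```bash
python3 -c "
from bench import manip
print(manip.job_done())"
```

```text
the job is handed in; nothing more can be done
None
```

The job is handed in at about 35 s: the blue can stands upright in the pot and the lid lies knob up on the board, both confirmed by the final camera measurements, while the red can was not touched and was last seen hanging in place after the blue can came off its hook.

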